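# Seat a transducer in the bayonet test socket and hold it for the reading

### The job

Pull the finished transducer (the black tube with the orange face) straight up out of its cup in the stand, put it foot first into the tester's bayonet socket, push it down against the spring, turn it a quarter turn clockwise (seen from above) to the stop, and let the spring lift it up into its seat. Finish while still gripping it, upright, seated and still, so that the tester can take its reading; do not let go. Leave the unfinished shell in its cup, and the spool and finned head where they stand.

Things in the scene. Friction and masses are not known exactly. Their poses are not given: they have to be found in the camera images.
- transducer_grip (a point): On the finished transducer's axis at grip height, 30 mm below its orange face: upright black round tube 150 mm long, 40 mm in diameter, 0.22 kg, orange round face on its upper end, in one of the stand's cups. z axis: along the tube to the orange face. x axis: through its two bayonet lugs (a half turn is the same). Grip at any angle, at most 45 mm below the face (or the gripper's body hits it).
- transducer_foot (a point): Centre of the transducer's flat lower end, 120 mm below transducer_grip, same axes. Two lugs stick out near the foot on the +x and -x sides to 27 mm from the axis, 10 mm wide, from 6 to 12 mm above the foot (hard to see while in the cup). A collar of 47 mm diameter goes round it from 30 to 42 mm above the foot.
- transducer: The same transducer, origin at the foot, same axes. Over each lug a 7 mm wide white stripe runs up the barrel and over the edge of the orange face: the two white ticks on the face show where the lugs are.
- stand: Stand fixed to the bench: aluminium plate 84 x 220 mm, 8 mm thick, with two round grey cups on it, 55 mm to +y and -y of its middle; inside diameter 62 mm, wall 4 mm, rims 53 mm above the bench. The tubes stand in them on the plate, 8 mm above the bench. Origin on the bench under its middle.
- tester: Grey tester box fixed to the bench, 36 mm high, reaching 55 mm to -x, 115 mm to +x and 65 mm to each side of the socket axis; black panel, up to 58 mm high with a knob, on its +x part. The socket on its lid is an aluminium ring of 72 mm diameter, top 65 mm above the bench, bore 45 mm. Origin on the bench right under the socket axis.
- socket_mouth (a point): On the socket axis at the top of the ring, 65 mm above the bench, axes of the tester. Entry slots for the lugs open on its +x and -x sides (white marks on the lid), each 40 degrees wide for lugs of 24. The foot meets the spring plate 12 mm below this point. The lugs are under the lips, free to turn, with the foot 23 to 28 mm below it (26 is good, 28 is the bottom).
- socket_seat (a point): On the socket axis, axes of the tester, where the foot's centre lies when seated: 18 mm below socket_mouth, 47 mm above the bench. Under the lips the lugs turn 90 degrees clockwise seen from above to the stop (orange marks, +y and -y sides) and there rise 4 mm into notches that keep them from turning back. Anticlockwise is blocked.
- contact_plate (a joint): Depth in m of the round black spring plate in the bottom of the socket: 0 when up, about 0.006 when a transducer is seated, 0.010 or more when it is low enough to turn, 0.016 at the bottom. The spring pushes up with 5 N at 0, 8 N seated and 13 N at the bottom.
- shell_mid (a point): Centre, half-way up, of an unfinished shell of the same size and shape, with a dark end with a small green board and no orange, no white stripes; stands in the other cup.
- spool: Brass-coloured spool, 52 mm in diameter, 46 mm high, standing on the bench; origin at its underside.
- finned_head: Black finned electronics head, 66 mm in diameter, 74 mm high, standing on the bench; origin at its underside.
There are look-alikes about, which are no part of the job. Leave any yellow look-alike of the transducer alone.

How it is judged:
By the outcome, as a careful person would: the job done as asked, in the order asked, and still so for the second after the job is handed in, while the arm keeps its last pose, push and grip.
It also fails if it takes over 56 s, if anything falls off the work surface, if the arm or the gripper's body presses on something with over 40 N, if the wrist force passes 120 N, or if a joint passes its speed limit or range.

### The arm

A 7-joint arm with a two-finger parallel gripper is mounted at the origin on the work surface. World frame = base frame: x ahead of the robot, y to its left, z up, the work surface at z = 0. Lengths are in mm, angles in rad, forces in N, time in s.
With the tool pointing down it reaches from about 425 to 875 mm from the base axis. Payload 8.4 kg.
Tool frame: the origin (TCP) lies between the finger pads; the fingertips stand 17 mm ahead of it and the grasp point (between the pads) lies 2 mm behind it; z points along the fingers, y is the line along which they close (so a half turn about z gives the same grasp; the last joint's range is limited). The gripper opens to 85 mm and grips with 20 to 120 N. Pads are 22 mm wide; open, the fingers measure 114 mm over their backs; the gripper's body (76 mm by 85 mm) begins 54 mm behind the grasp point. The pads swing forward as they close: fully open they stand 13 mm farther back than shut.
Start: joints at [-1.282, 0.333, 0.04, 1.465, -0.013, 1.343, -0.059], TCP at [245.798, 601.704, 248.308] pointing down, gripper open.
Joint ranges: [-2.58, 2.58], [-0.38, 2.09], [-1.3, 1.39], [0.25, 2.4], [-1.5, 4.64], [0.08, 2.09], [-2.65, 2.65]. Speed limits (rad/s): [2.22, 2.22, 2.79, 2.79, 3.14, 3.14, 3.14].

### API

Orientations are given as a rotation vector (axis times angle).
In Python, from cell import state, capture, camera_params, finish_job gives the robot as it stands.
- The arm moves only by the tool play_rows, never from a script. Its argument "increments" is a list that holds one entry, the list of rows, each a list of 5 numbers: the shift along the world's x, y, z each as a share of 0.3 m, from -1 to 1, then the turn about the world's z as a share of 0.1 rad, from -1 to 1, then the opening, from 0 (shut) to 1 (fully open). A call has exactly 10 rows; each row shifts and turns the commanded pose from where the row before left it; what a row does not reach is not made up. A row lasts 1/12 s, in which the tool goes at most 41.7 mm and 7.16 degrees, less where a joint would pass 70% of its speed; a pose out of reach is approached as far as the arm can. A call with a number of a shift or a turn outside -1 to 1 is refused whole. A call with a gripper value outside its range is refused whole. The fingers move at their own pace and stop on an object; "newtons" is the grip in N (left out, the last holds). Time passes only in rows, so rows that do not move let the fingers close, or fill a call up. It gives the time, the measured TCP pose, the force, the opening and the grip force at its end, in the units of the state.
- state(): the state, without advancing time (a new reading comes with each control period).
- capture(name): name is "scene" or "top" or "wrist"; returns the picture (420x560x3 uint8, red, green, blue); there is no depth.
- camera_params(name): a dict with "fx", "fy", "cx", "cy" (pixels), "view" (4x4, takes a point from world to camera coordinates); the wrist camera has in their place "T_tool_cam" (4x4, takes a point from camera to tool coordinates, whose origin is the TCP and whose axes are the flange's). Camera axes: x right, y down, z forward; pixel columns grow to the right and rows downward; lengths in mm; the calibration is good to about 2 mm. A picture is of the moment at which its call begins: read the wrist's pose just before it. camera_params takes no time and is no camera call.
- finish_job(): hands the job in; it is judged then, once.
The state is a dict: "time": time; "joints": joint angles; "joint_velocities": joint speeds; "effort": joint torques, N m; "ee_pos": TCP position; "eef_rot": TCP orientation; "contact_force": force on the tool from outside, world axes, zero at the start; "moment": the same for the moment, N m; "opening": opening from 0.0 (shut) to 1.0 (fully open); "gripper_force": force on a finger pad.
Only numpy, scipy, OpenCV 4.12 (cv2) and the standard library are available. Lean on these libraries where they do the work, as an engineer would, in place of code of your own. Each camera call takes 0.05 s, during which the arm holds its last target. There are 200 camera calls.

## Working session

There is one attempt and no reset: what is moved stays moved. The work goes in short steps, Python scripts to look and compute and a tool call to move; the robot and the scene stay as the last step left them, time stands still between calls to the robot, and variables do not carry over. Pictures are saved under pics/ and viewed, at most 10 in all, crops included, and the job is handed in when it is done.

Besides the shell and the picture viewer there is one more tool, called after "Request:" by a JSON object that holds its "name" and its "arguments". play_rows: Moves the arm, as the interface text tells. Shift numbers are shares of 0.3 m and turn numbers shares of 0.1 rad, none past 1 either way. Its arguments: {"type":"object","properties":{"increments":{"type":"array"},"newtons":{"type":"number"}},"required":["increments"]}

```bash
mkdir -p pics
python3 - <<'E'
from cell import *
import cv2,numpy as np
s=state();print(s)
for n in("scene","top"):
    im=capture(n);cv2.imwrite(f"pics/{n}0.png",im[:,:,::-1]);p=camera_params(n);print(n,p)
print(camera_params("wrist"))
E
```

```text
{'time': 0.0, 'joints': array([-1.28218456,  0.33389314,  0.03987845,  1.46628485, -0.01338866,
        1.34327232, -0.058511  ]), 'joint_velocities': array([-1.99258639e-03,  5.80025303e-05,  2.10476307e-03,  3.53731715e-04,
       -9.99084260e-04, -6.81768305e-04, -2.56775669e-04]), 'effort': array([-3.64612133e-04, -6.58552837e+01,  1.36546858e+00, -4.05555511e+01,
        1.69605209e-02,  1.24175556e-02,  2.04583819e-05]), 'ee_pos': array([245.6764976 , 601.32392077, 247.42613688]), 'eef_rot': array([-6.05373249e-01, -3.08252189e+00,  2.48275487e-03]), 'contact_force': array([0.12620789, 0.3123156 , 0.26199935]), 'moment': array([-0.04419166, -0.01303066, -0.00810077]), 'gripper_force': 0.0, 'opening': 0.9990982688332013}
scene {'fx': 401.49389552449566, 'fy': 401.49389552449566, 'cx': 274.51299608801656, 'cy': 213.5940330763723, 'view': array([[-4.49639918e-02,  9.98862633e-01,  1.58644114e-02,
         2.68791249e+01],
       [ 8.20634358e-01,  4.59876732e-02, -5.69600197e-01,
        -3.21447702e+02],
       [-5.69681920e-01, -1.25926176e-02, -8.21768785e-01,
         1.383967
[... 312 characters left out ...]
584e-01, -2.48011998e-03, -1.30367917e-01,
         4.79287156e+02],
       [ 1.30346223e-01,  7.49578089e-03, -9.91440203e-01,
         1.02522961e+03],
       [ 0.00000000e+00,  0.00000000e+00,  0.00000000e+00,
         1.00000000e+00]])}
{'fx': 371.57782924191565, 'fy': 371.57782924191565, 'cx': 278.3489188924098, 'cy': 211.85394570259825, 'T_tool_cam': array([[ 3.07659769e-05, -9.52693784e-01, -3.03931823e-01,
         7.63990253e+01],
       [ 9.99999975e-01,  9.70174442e-05, -2.02880828e-04,
         5.13034379e-01],
       [ 2.22769992e-04, -3.03931809e-01,  9.52693763e-01,
        -1.25243011e+02],
       [ 0.00000000e+00,  0.00000000e+00,  0.00000000e+00,
         1.00000000e+00]])}
```

View pics/top0.png

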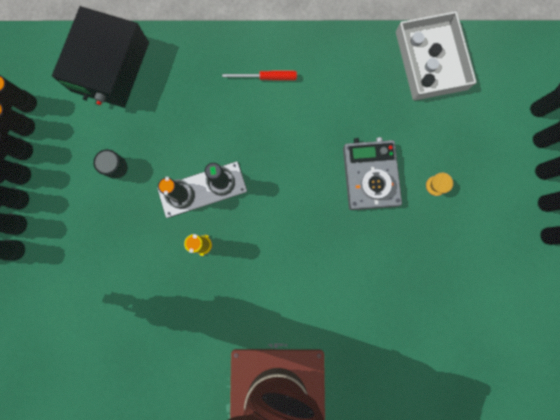

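View pics/scene0.png

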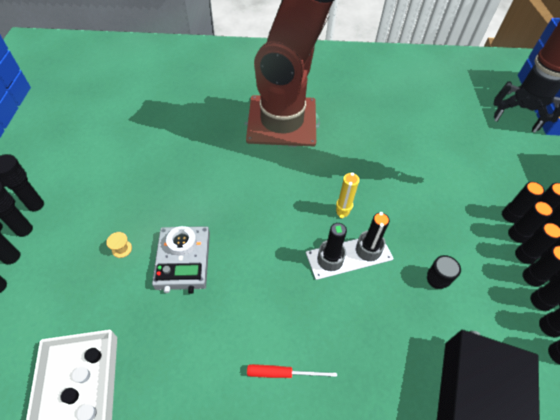

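Top picture candidates for the transducer are:
- the black tube with an orange face in the stand's cup at (167,186), which is my choice
- the yellow look-alike at (193,243)
- the orange-faced rack tubes at the left edge, (0,85) and (0,110)
- the shell with the green board at (213,171)

The socket is at (377,184). Next I'll measure and check the choice in a close crop.

```bash
cat > h.py <<'E'
from cell import *
import cv2,numpy as np
def cam(n,s=None):
    p=camera_params(n)
    if n=="wrist":
        R=cv2.Rodrigues(np.array(s["eef_rot"]))[0];T=p["T_tool_cam"]
        return p,R@T[:3,:3],R@T[:3,3]+s["ee_pos"]
    V=p["view"];return p,V[:3,:3].T,-V[:3,:3].T@V[:3,3]
def onz(c,uv,z):
    p,R,o=c;d=R@np.array([(uv[0]-p["cx"])/p["fx"],(uv[1]-p["cy"])/p["fy"],1.]);return o+d*(z-o[2])/d[2]
def proj(c,X):
    p,R,o=c;q=R.T@(np.array(X)-o);return np.array([p["cx"]+p["fx"]*q[0]/q[2],p["cy"]+p["fy"]*q[1]/q[2]])
def tri(c1,u1,c2,u2):
    a=onz(c1,u1,0);b=onz(c2,u2,0);d1=a-c1[2];d2=b-c2[2]
    t=np.linalg.lstsq(np.c_[d1,-d2],c2[2]-c1[2],rcond=None)[0]
    P=c1[2]+t[0]*d1;Q=c2[2]+t[1]*d2;return (P+Q)/2,np.linalg.norm(P-Q)
def blobs(m,amin=8):
    n,l,st,ce=cv2.connectedComponentsWithStats(m.astype(np.uint8))
    return [(ce[i].round(2),st[i]) for i in range(1,n) if st[i,4]>=amin]
E
python3 - <<'E'
from h import *
I={n:cv2.imread(f"pics/{n}0.png") for n in("top","scene")}
for n in I:
    h=cv2.cvtColor(I[n],cv2.COLOR_BGR2HSV);c=cam(n)
    for nm,m in (("orange",(h[...,0]>4)&(h[...,0]<20)&(h[...,1]>180)&(h[...,2]>150)),("white",(h[...,1]<50)&(h[...,2]>200))):
        for ce,st in blobs(m,4):
            X=onz(c,ce,158 if nm=="orange" else 65)
            if 200<X[0]<800 and -400<X[1]<450: print(n,nm,ce,st,X.round(1))
a=cv2.resize(I["top"][150:260,140:260],None,fx=5,fy=5,interpolation=2)[:,:400]
b=cv2.resize(I["top"][130:220,335:410],None,fx=5.2,fy=5.2,interpolation=2)
d=np.zeros((600,800,3),np.uint8);d[:550,:400]=a;d[:b.shape[0],405:405+b.shape[1]]=b
cv2.imwrite("pics/c1.png",d)
E
```

```text
top orange [166.11 185.27] [159 179  15  13 143] [502.4 252.8 158. ]
top orange [192.72 242.99] [187 237  13  12 115] [373.  188.9 158. ]
top white [232.33 167.35] [226 164  13   7  51] [564.4 114.5  65. ]
top white [376.38 182.62] [363 168  29  29 285] [ 526.5 -243.2   65. ]
top white [197.42 179.98] [185 173  24  18 173] [532.2 200.8  65. ]
top white [165.   192.25] [164 192   3   2   4] [501.1 280.4  65. ]
top white [169.12 206.94] [160 194  25  22 135] [464.5 268.8  65. ]
top white [376. 202.] [375 201   3   3   5] [ 478.1 -240.9   65. ]
top white [194.5 235.5] [194 235   2   2   4] [394.4 204.1  65. ]
top white [190.5 250.5] [190 250   2   2   4] [357.9 212.8  65. ]
scene orange [375.71 219.35] [374 214   5  11  17] [505.  236.4 158. ]
scene orange [386.17 219.72] [384 215   5  10  18] [504.6 261.5 158. ]
scene white [352.   173.71] [351 173   3   3   7] [283.9 210.2  65. ]
scene white [350.  183.2] [349 182   3   4  10] [319.8 202.1  65. ]
scene white [381. 213.] [380 212   3   3   9] [419.2 279.9  65. ]
scene white [381.5 224.5] [380 223   4   4  12] [456.6 277.2  65. ]
scene white [185.11 246.64] [ 156  226   52   52 1303] [ 551.9 -230.3   65. ]
scene white [347.06 260.63] [ 307  239   86   41 1029] [570.  179.3  65. ]
scene white [321.75 253.75] [321 253   2   3   4] [553.8 116.4  65. ]
scene white [339.5 259.5] [339 259   2   2   4] [567.9 160.5  65. ]
scene white [178.83 281.71] [153 280  51   4 150] [ 648.9 -228.7   65. ]
scene white [166.96 288.29] [165 286   5   6  24] [ 667.2 -253.7   65. ]
```

View pics/c1.png

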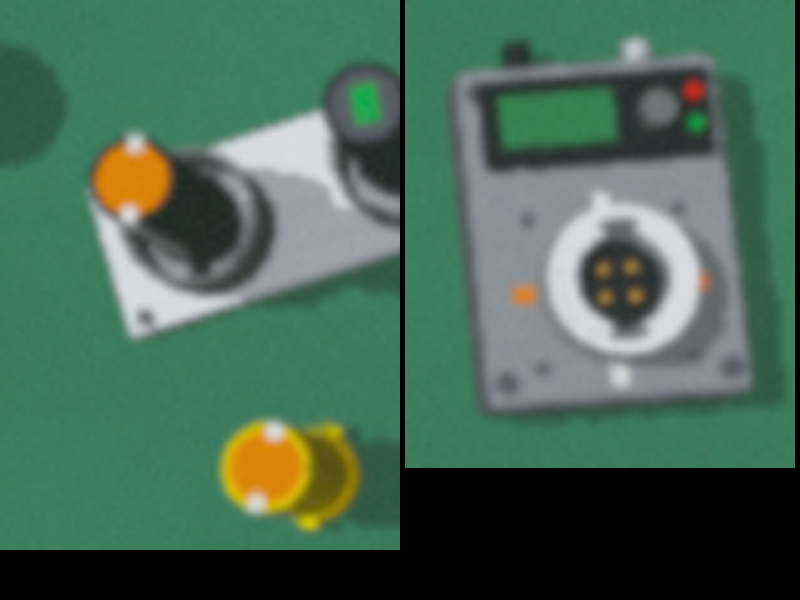

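The crop confirms the choice: a black tube with an orange face and two white ticks at crop (133,143) and (128,213), standing in the stand's cup. The tester's white marks lie at crop (600,200) and (621,377). I'm moving closer for a wrist view.

Request:
{"name": "play_rows", "arguments": {"increments": [[[0.08,-0.11,0,0,1],[0.08,-0.11,0,0,1],[0.08,-0.11,0,0,1],[0.08,-0.11,0,0,1],[0.08,-0.11,0,0,1],[0.08,-0.11,0,0,1],[0.08,-0.11,0,0,1],[0.08,-0.11,0,0,1],[0.08,-0.11,0,0,1],[0,0,0,0,1]]], "newtons": 50}}

```text
time: 0.93
ee_pos: [467.0, 296.1, 248.5]
eef_rot: [0.622, 3.077, -0.004]
contact_force: [-0.9, -1.1, -0.1]
opening: 1.002
gripper_force: 0.0
```

Run:
```python
from h import *
s=state();im=capture("wrist");im2=capture("wrist");s2=state();c=cam("wrist",s2)
print(s["ee_pos"],s2["ee_pos"],s2["joints"].round(2))
cv2.imwrite("pics/w1.png",im2[:,:,::-1])
h=cv2.cvtColor(im2,cv2.COLOR_RGB2HSV)
for nm,m in (("o",(h[...,0]>4)&(h[...,0]<20)&(h[...,1]>150)&(h[...,2]>100)),("w",(h[...,1]<50)&(h[...,2]>190))):
    for ce,st in blobs(m,20): print(nm,ce,st,onz(c,ce,158).round(1))
```

```text
[467.04589737 296.08330613 248.46555308] [462.78831196 302.78283629 248.11563381] [-0.89  0.13  0.25  1.72 -0.03  1.3   0.55]
o [248.39 292.77] [230 279  29  41 110] [499.7 266.8 158. ]
o [216.4  303.01] [207 284  29  41 137] [498.6 244.2 158. ]
w [ 40.09 128.51] [ 32 121  16  16 171] [358.2 200.  158. ]
w [232.38 222.08] [ 118  161  197  134 4362] [451.1 277.5 158. ]
w [ 60.1  182.95] [ 53 176  17  14 147] [389.7 193.2 158. ]
w [226.16 219.39] [221 212  15  18  87] [448.1 274.7 158. ]
w [272.72 228.42] [268 219   9  21  65] [464.4 298.8 158. ]
w [223.7  281.48] [218 276  12  12  93] [486.  255.4 158. ]
w [241.71 322.6 ] [236 317  13  12 110] [518.7 253.5 158. ]
```

View pics/w1.png

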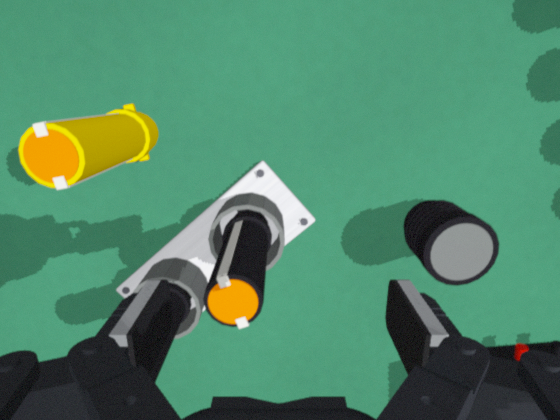

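The wrist picture shows the orange face at (233,301), ticks at (224,281) and (242,323), with the open fingers on both sides. The face centre comes to (502.5, 254), which agrees with the top view, and the lugs lie at about -3°. I'm descending to grip height.

Request:
{"name": "play_rows", "arguments": {"increments": [[[0.067,-0.082,0,0,1],[0.067,-0.082,0,0,1],[0,0,-0.04,0,1],[0,0,-0.06,0,1],[0,0,-0.08,0,1],[0,0,-0.08,0,1],[0,0,-0.08,0,1],[0,0,-0.067,0,1],[0,0,0,0,1],[0,0,0,0,1]]]}}

```text
time: 1.87
ee_pos: [500.8, 256.3, 125.5]
eef_rot: [-0.603, -3.081, 0.003]
contact_force: [0.5, 0.5, -0.0]
opening: 1.002
gripper_force: 0.0
```

```bash
cat > face.py <<'E'
from h import *
import sys
def face(z,name,rm=(0,420,0,560)):
    im=capture("wrist");s=state();c=cam("wrist",s)
    cv2.imwrite(f"pics/{name}.png",im[:,:,::-1]);h=cv2.cvtColor(im,cv2.COLOR_RGB2HSV)
    m=(h[...,0]>4)&(h[...,0]<20)&(h[...,1]>150)&(h[...,2]>100)
    for ce,st in blobs(m,100): print("o",ce,st[:4],onz(c,ce,z).round(1))
    for ce,st in blobs((h[...,1]<50)&(h[...,2]>170),20): print("w",ce,st,onz(c,ce,z).round(1))
    print(s["ee_pos"].round(1),s["eef_rot"].round(3),s["contact_force"].round(1),round(s["opening"],3),s["gripper_force"])
    return im,s,c
if __name__=="__main__": face(float(sys.argv[1]),sys.argv[2])
E
python3 face.py 158 w2
```

```text
o [261.62 369.28] [209 326 111  78] [504.  250.6 158. ]
w [240.65 216.61] [   73   118   299   226 11112] [456.4 264.7 158. ]
w [303.22 208.49] [270 188  49  49 482] [460.6 280.9 158. ]
w [238.12 208.67] [228 192  27  40 398] [454.1 265.  158. ]
w [244.65 329.25] [230 313  31  33 652] [488.9 251.5 158. ]
w [183.91 334.17] [182 329   5  11  35] [483.7 234.2 158. ]
[501.7 256.5 126.8] [-0.603 -3.083 -0.   ] [-0.3  0.2  0.6] 0.998 0.0
```

View pics/w2.png

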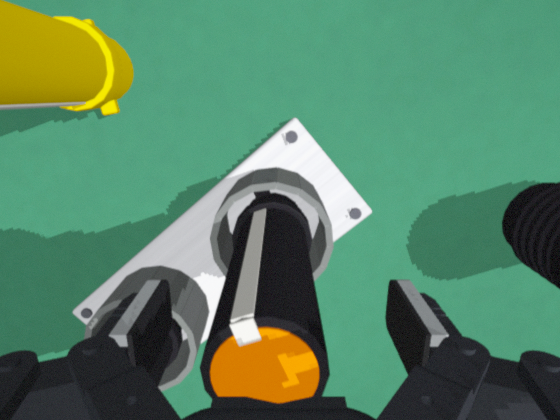

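The tube stands between the open pads with its face at about (265,373) and a stripe at (245,329). It sits roughly 4 mm off in the jaw direction. I'll nudge over and grip.

Request:
{"name": "play_rows", "arguments": {"increments": [[[0.004,-0.013,0,0,1],[0,0,0,0,0.7],[0,0,0,0,0.3],[0,0,0,0,0],[0,0,0,0,0],[0,0,0,0,0],[0,0,0,0,0],[0,0,0,0,0],[0,0,0,0,0],[0,0,0,0,0]]], "newtons": 70}}

```text
time: 2.75
ee_pos: [503.5, 251.7, 127.0]
eef_rot: [0.606, 3.082, 0.001]
contact_force: [-1.8, -1.8, 4.8]
opening: 0.455
gripper_force: 69.9
```

Request:
{"name": "play_rows", "arguments": {"increments": [[[0,0,0.02,0,0],[0,0,0.05,0,0],[0,0,0.08,0,0],[0,0,0.08,0,0],[0,0,0.08,0,0],[0,0,0.08,0,0],[0,0,0.08,0,0],[0,0,0.08,0,0],[0,0,0.06,0,0],[0,0,0,0,0]]]}}

```text
time: 3.58
ee_pos: [504.3, 252.2, 313.5]
eef_rot: [0.605, 3.079, 0.007]
contact_force: [0.1, 0.9, -1.3]
opening: 0.456
gripper_force: 70.6
```

```bash
python3 face.py 340 w3
```

```text
o [279.05 359.95] [224 311 110  93] [506.6 251.4 340. ]
w [120.6   39.44] [114  33  14  14 126] [407.9 251.3 340. ]
w [134.46  88.62] [129  82  14  13 116] [418.8 248.9 340. ]
w [259.46 164.31] [ 153  102  181  142 6771] [447.7 270.  340. ]
w [459.12 159.5 ] [441 150  43  26 200] [466.2 318.6 340. ]
w [189.88 209.81] [182 204  21  17 114] [452.  247.6 340. ]
w [225.48 229.37] [221 219  10  21 107] [460.8 254.2 340. ]
w [260.02 313.54] [245 294  31  36 659] [489.  252.5 340. ]
w [208.07 315.17] [200 311  14  11  71] [483.7 237.9 340. ]
w [347.29 315.95] [344 312  10  10  59] [499.7 276.3 340. ]
w [  6.69 369.41] [  0 355  18  30 188] [477.4 171.  340. ]
w [293.69 395.34] [282 389  24  13 179] [521.2 250.6 340. ]
[503.8 251.9 311.1] [0.605 3.08  0.004] [-0.6  0.3 -1.9] 0.451 70.55259346961975
```

View pics/w3.png

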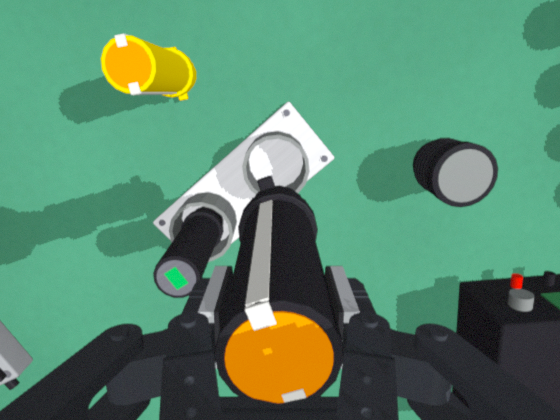

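The tube is held clear of the cup: face ellipse about (279,358), ticks at about (261,318) and (294,395). The shell with the green board stays in its cup at (178,278). Next I'll work out the tool-to-tube offset and the tester pose.

Run:
```python
from h import *
s=state();c=cam("wrist",s);im=cv2.imread("pics/w3.png");h=cv2.cvtColor(im,cv2.COLOR_BGR2HSV)
zf=s["ee_pos"][2]+31
m=((h[...,0]>4)&(h[...,0]<20)&(h[...,1]>150)&(h[...,2]>100)).astype(np.uint8);m=cv2.morphologyEx(m,cv2.MORPH_OPEN,np.ones((5,5)))
p=cv2.convexHull(max(cv2.findContours(m,0,1)[0],key=cv2.contourArea))[:,0]
P=np.array([onz(c,q,zf)[:2] for q in p if q[1]<400 ],np.float32)
print("circle",cv2.minEnclosingCircle(P),"fit",cv2.fitEllipse(P),"tcp",s["ee_pos"])
a=onz(c,(261.5,318),zf);b=onz(c,(293.7,395.3),zf);print("ticks",a,b,np.degrees(np.arctan2(*(b-a)[1::-1])),(a+b)/2)
c=cam("top");I=cv2.imread("pics/top0.png");h=cv2.cvtColor(I,cv2.COLOR_BGR2HSV)
r=(h[...,1]<50)&(h[...,2]>120);r[:,:355]=0;r[:,398:]=0;r[:172]=0;r[205:]=0
w=[onz(c,u,36) for u in((372.5,168.5),(376.5,202.5))];print("marks",w,np.degrees(np.arctan2(*(w[0]-w[1])[1::-1])),(w[0]+w[1])/2)
g=cv2.cvtColor(I,cv2.COLOR_BGR2GRAY)
m=((h[...,1]<40)&(g>200)).astype(np.uint8);m[:,:360]=0;m[:,395:]=0;m[:170]=0;m[200:]=0
p=cv2.convexHull(max(cv2.findContours(m,0,1)[0],key=cv2.contourArea))[:,0]
P=np.array([onz(c,q,65)[:2] for q in p],np.float32);print("ring",cv2.minEnclosingCircle(P),cv2.fitEllipse(P))
```

```text
circle ((504.9212646484375, 252.0707550048828), 16.886890411376953) fit ((505.4148864746094, 251.8996124267578), (31.537403106689453, 34.067230224609375), 166.21778869628906) tcp [503.82580675 251.90392536 311.08525241]
ticks [489.35711947 252.92283643 342.08525241] [519.22950394 251.2903234  342.08525241] -3.1280782390148723 [504.2933117  252.10657991 342.08525241]
marks [array([ 568.4347449 , -241.27515829,   36.        ]), array([ 480.68185597, -248.99718516,   36.        ])] 5.028926276089858 [ 524.55830044 -245.13617172   36.        ]
ring ((526.1347045898438, -243.5118865966797), 34.626346588134766) ((525.7781372070312, -243.54486083984375), (67.75338745117188, 68.88694763183594), 130.2747344970703)
```

Request:
{"name": "play_rows", "arguments": {"increments": [[[0,-0.06,0,0.14,0],[0,-0.11,0,0.14,0],[0,-0.13,0,0.14,0],[0,-0.13,0,0.14,0],[0,-0.13,0,0.14,0],[0,-0.13,0,0.14,0],[0,-0.13,0,0.14,0],[0,-0.13,0,0.14,0],[0,-0.11,0,0.14,0],[0,-0.06,0,0.14,0]]]}}

```text
time: 4.47
ee_pos: [501.8, -89.1, 308.0]
eef_rot: [-0.394, -3.115, 0.002]
contact_force: [0.3, -0.4, -1.4]
opening: 0.455
gripper_force: 70.7
```

Request:
{"name": "play_rows", "arguments": {"increments": [[[0,0,0,0,0],[0,0,0,0,0],[0,0,0,0,0],[0,0,0,0,0],[0,0,0,0,0],[0,0,0,0,0],[0,0,0,0,0],[0,0,0,0,0],[0,0,0,0,0],[0,0,0,0,0]]]}}

```text
time: 5.3
ee_pos: [503.2, -84.3, 309.2]
eef_rot: [0.388, 3.117, -0.0]
contact_force: [-0.7, 0.3, -1.9]
opening: 0.451
gripper_force: 70.8
```

Run:
```python
from face import *
im,s,c=face(342,"w4")
print(s["joints"].round(2))
h=cv2.cvtColor(im,cv2.COLOR_RGB2HSV)
for ce,st in blobs((h[...,1]<50)&(h[...,2]>170),20): print("w36",ce,st,onz(c,ce,36).round(1))
for ce,st in blobs((h[...,0]>4)&(h[...,0]<20)&(h[...,1]>150)&(h[...,2]>100),10): print("o36",ce,st,onz(c,ce,36).round(1))
```

```text
o [279.01 358.48] [224 311 110  93] [502.5 -83.7 342. ]
w [495.91 123.  ] [ 424   56  136  142 4593] [448.9 -15.8 342. ]
w [497.06 122.03] [490 118  15   8  71] [448.7 -15.6 342. ]
w [157.39 233.73] [  83  160  141  123 6608] [ 455.9 -105.3  342. ]
w [480.65 165.94] [476 161  11  10  49] [458.6 -20.3 342. ]
w [128.7 187.5] [124 182  10  12  80] [ 442.1 -108.1  342. ]
w [259.94 313.52] [245 297  31  33 647] [486.2 -85.2 342. ]
w [169.65 311.46] [164 307  12  10  82] [ 479.2 -110.   342. ]
w [209.58 316.24] [204 313   9   9  45] [483.5 -99.4 342. ]
w [346.87 316.33] [344 313   9   9  46] [493.2 -61.2 342. ]
w [497.96 356.37] [489 353  17   7  70] [517.8 -20.2 342. ]
w [293.77 395.19] [282 389  24  13 171] [516.9 -82.6 342. ]
w [148.51 414.74] [138 406  20  14 152] [ 513.1 -128.9  342. ]
[503.2 -84.4 309.2] [0.388 3.117 0.   ] [ 0.1  0.2 -1.8] 0.455 70.76959133148193
[-0.5  -0.    0.59  1.73  0.    1.41  1.41]
w36 [495.91 123.  ] [ 424   56  136  142 4593] [513.7 147.9  36. ]
w36 [497.06 122.03] [490 118  15   8  71] [513.  149.1  36. ]
w36 [157.39 233.73] [  83  160  141  123 6608] [ 544.  -237.6   36. ]
w36 [480.65 165.94] [476 161  11  10  49] [555.6 128.5  36. ]
w36 [128.7 187.5] [124 182  10  12  80] [ 484.7 -249.7   36. ]
w36 [259.94 313.52] [245 297  31  33 647] [ 674.5 -150.9   36. ]
w36 [169.65 311.46] [164 307  12  10  82] [ 644.5 -257.9   36. ]
w36 [209.58 316.24] [204 313   9   9  45] [ 663.  -212.3   36. ]
w36 [346.87 316.33] [344 313   9   9  46] [704.7 -47.7  36. ]
w36 [497.96 356.37] [489 353  17   7  70] [810.6 129.1  36. ]
w36 [293.77 395.19] [282 389  24  13 171] [ 806.8 -139.7   36. ]
w36 [148.51 414.74] [138 406  20  14 152] [ 790.5 -339.4   36. ]
o36 [279.01 358.48] [ 224  311  110   93 7182] [ 744.8 -144.4   36. ]
```

View pics/w4.png

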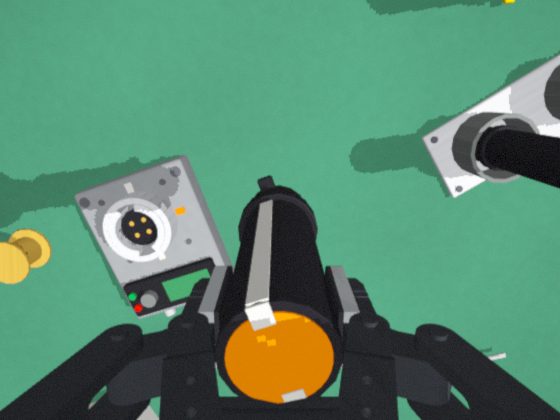

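The wrist picture shows the socket ring at about (138,228) left of the held tube, with the white marks at (129,188) and near (164,255). I'll refine the socket from this view.

Run:
```python
from h import *
s=state();c=cam("wrist",s);im=cv2.imread("pics/w4.png");h=cv2.cvtColor(im,cv2.COLOR_BGR2HSV)
for th in(215,235):
    m=((h[...,1]<50)&(h[...,2]>th)).astype(np.uint8);m[:,:85]=0;m[:,200:]=0;m[:185]=0;m[275:]=0
    for ce,st in blobs(m,15): print(th,ce,st,onz(c,ce,36).round(1))
    k=max(cv2.findContours(m,0,1)[0],key=cv2.contourArea)[:,0]
    P=np.array([onz(c,q,65)[:2] for q in cv2.convexHull(k)[:,0]],np.float32);print("ring",cv2.minEnclosingCircle(P),cv2.fitEllipse(P))
o=((h[...,0]>4)&(h[...,0]<22)&(h[...,1]>120)&(h[...,2]>120));o[:,:85]=0;o[:,200:]=0;o[300:]=0
for ce,st in blobs(o,4):print("o",ce,st,onz(c,ce,36).round(1),onz(c,ce,55).round(1))
# tube now
zf=s["ee_pos"][2]+31
a=onz(c,(261.5,318),zf);b=onz(c,(293.7,395.3),zf);print("lug",np.degrees(np.arctan2(*(b-a)[1::-1])),(a+b)/2,s["ee_pos"])
cv2.imwrite("pics/c2.png",cv2.resize(im[150:320,70:240],None,fx=3.5,fy=3.5,interpolation=2))
```

```text
215 [138.61 236.26] [ 103  209   68   53 1528] [ 541.7 -259.6   36. ]
ring ((530.875732421875, -245.41390991210938), 38.35849380493164) ((529.9347534179688, -244.7108154296875), (67.78512573242188, 74.65607452392578), 153.01710510253906)
235 [138.67 236.29] [ 103  209   68   52 1355] [ 541.7 -259.6   36. ]
ring ((530.2852783203125, -245.85513305664062), 37.624568939208984) ((529.2330932617188, -244.3434600830078), (68.29242706298828, 73.8377456665039), 144.27899169921875)
o [179.76 210.53] [175 207  11   8  59] [ 523.8 -203.7   36. ] [ 519.3 -197.1   55. ]
o [142.25 218.38] [141 217   5   5   8] [ 522.2 -247.9   36. ] [ 517.8 -239.2   55. ]
o [130.92 223.46] [129 221   6   6  13] [ 524.8 -262.5   36. ] [ 520.3 -253.1   55. ]
o [144.  221.5] [143 221   3   2   4] [ 526.2 -247.3   36. ] [ 521.6 -238.6   55. ]
o [148.5  231.33] [146 229   6   5  12] [ 538.7 -246.5   36. ] [ 533.5 -237.9   55. ]
o [136.82 235.18] [134 233   6   5  11] [ 539.9 -261.1   36. ] [ 534.6 -251.8   55. ]
lug 4.934247371937745 [503.72478487 -84.2188677  340.23830158] [503.21206087 -84.37035053 309.23830158]
```

View pics/c2.png

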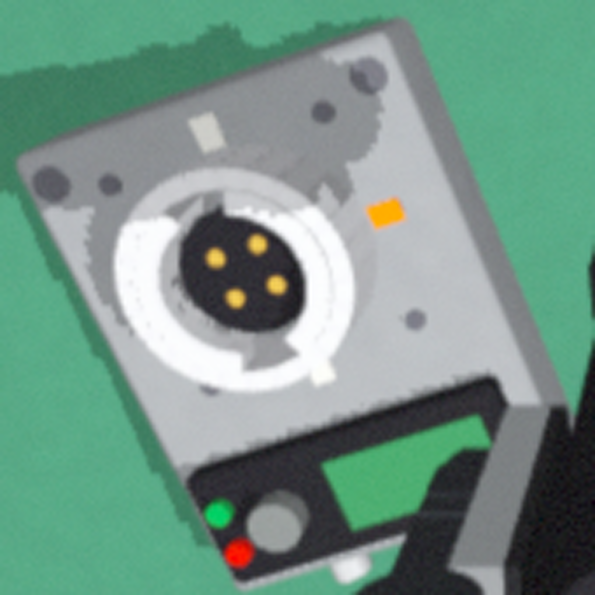

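Run:
```python
from h import *
s=state();c=cam("wrist",s)
print("ring",onz(c,(136.9,229.7),65))
a=onz(c,(129.1,187.7),36);b=onz(c,(161.4,256),36);print(a,b,np.degrees(np.arctan2(*(b-a)[1::-1])),(a+b)/2)
# lid long edges at z=36 (crop px): left edge (18,160)-(190,478); right edge (385,35)-(540,405)
f=lambda u:onz(c,(u[0]/3.5+70,u[1]/3.5+150),36)
for p,q in(((18,160),(190,478)),((385,35),(540,405)),((18,160),(385,35))):
    d=f(q)-f(p);print(f(p),f(q),np.degrees(np.arctan2(d[1],d[0])))
```

```text
ring [ 526.01009565 -244.58703646   65.        ]
[ 485.02220608 -249.34777991   36.        ] [ 571.50353585 -242.58875966   36.        ] 4.468914868435599 [ 528.26287097 -245.96826978   36.        ]
[ 478.92550702 -310.77254502   36.        ] [ 598.51403928 -299.44336206   36.        ] 5.411747145817451
[ 469.63346101 -184.99271494   36.        ] [ 601.53473327 -174.85096197   36.        ] 4.396762661747333
[ 478.92550702 -310.77254502   36.        ] [ 469.63346101 -184.99271494   36.        ] 94.2250784353282
```

Request:
{"name": "play_rows", "arguments": {"increments": [[[0.0125,-0.06,0,0,0],[0.0125,-0.11,0,0,0],[0.0125,-0.12,0,0,0],[0.0125,-0.12,0,0,0],[0.0125,-0.08,0,0,0],[0.0125,-0.044,0,0,0],[0,0,0,0,0],[0,0,0,0,0],[0,0,0,0,0],[0,0,0,0,0]]]}}

```text
time: 6.18
ee_pos: [525.9, -243.3, 309.2]
eef_rot: [-0.386, -3.118, -0.001]
contact_force: [-0.0, -0.6, -2.4]
opening: 0.457
gripper_force: 71.0
```

Request:
{"name": "play_rows", "arguments": {"increments": [[[0,0,-0.03,0,0],[0,0,-0.05,0,0],[0,0,-0.07,0,0],[0,0,-0.07,0,0],[0,0,-0.07,0,0],[0,0,-0.05,0,0],[0,0,-0.03,0,0],[0,0,0,0,0],[0,0,0,0,0],[0,0,0,0,0]]]}}

```text
time: 7.02
ee_pos: [526.3, -244.7, 199.2]
eef_rot: [0.388, 3.116, -0.0]
contact_force: [0.4, -0.0, -2.2]
opening: 0.453
gripper_force: 71.0
```

Run:
```python
from h import *
im=capture("wrist");s=state();c=cam("wrist",s);print(s["ee_pos"],s["eef_rot"],s["contact_force"],s["joints"].round(2))
zf=s["ee_pos"][2]+31
sc=capture("scene");tp=capture("top")
for n,i in(("w5",im),("s5",sc),("t5",tp)):cv2.imwrite(f"pics/{n}.png",i[:,:,::-1])
a=im[60:330,140:420];a=cv2.resize(a,None,fx=1.42,fy=1.42)[:,:,::-1]
b=cv2.resize(sc[150:300,130:240],None,fx=3.6,fy=3.6,interpolation=2)[:,:,::-1]
d=np.zeros((600,800,3),np.uint8);d[:a.shape[0],:a.shape[1]]=a;d[:b.shape[0],402:402+b.shape[1]]=b[:,:398];cv2.imwrite("pics/c3.png",d)
```

```text
[ 526.3243609  -244.78001042  199.36616122] [ 3.87810093e-01  3.11570825e+00 -3.56072870e-04] [-0.2136608  -1.24202711 -1.98482445] [-0.26  0.26  0.73  1.74 -0.19  1.21  1.85]
```

View pics/c3.png

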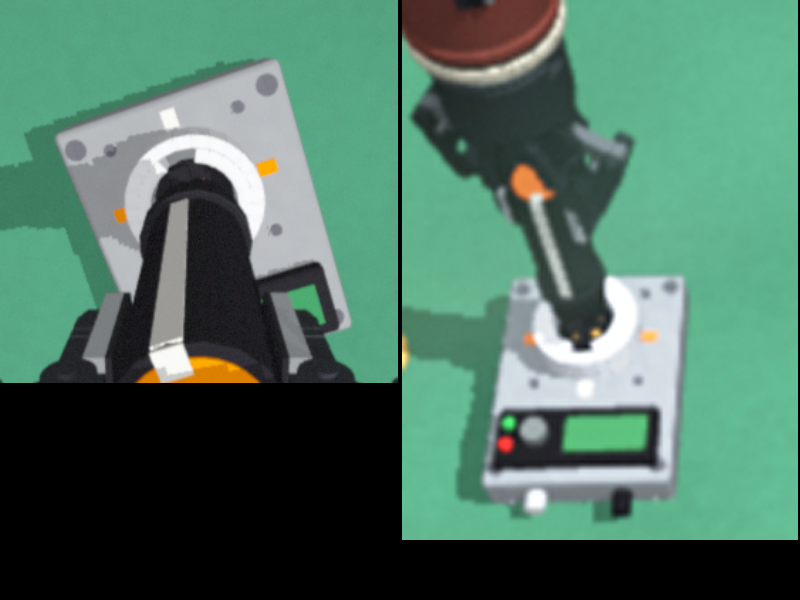

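The crops show the tube directly over the ring: the foot is in line with the ring at (190,200) on the left, the white mark is at (168,118), and the stripe points at the mark. The foot is about 15 mm above the mouth. I'm lowering gently and watching the force.

Request:
{"name": "play_rows", "arguments": {"increments": [[[-0.001,0,-0.01,0,0],[0,0,-0.01,0,0],[0,0,-0.01,0,0],[0,0,-0.01,0,0],[0,0,-0.01,0,0],[0,0,-0.01,0,0],[0,0,-0.01,0,0],[0,0,0,0,0],[0,0,0,0,0],[0,0,0,0,0]]]}}

```text
time: 8.0
ee_pos: [525.5, -244.7, 177.3]
eef_rot: [0.388, 3.117, -0.0]
contact_force: [0.7, -0.2, -1.3]
opening: 0.45
gripper_force: 71.0
```

Request:
{"name": "play_rows", "arguments": {"increments": [[[0,0,-0.007,0,0],[0,0,-0.007,0,0],[0,0,-0.007,0,0],[0,0,-0.007,0,0],[0,0,0,0,0],[0,0,0,0,0],[0,0,0,0,0],[0,0,0,0,0],[0,0,0,0,0],[0,0,0,0,0]]]}}

```text
time: 8.83
ee_pos: [525.5, -244.7, 169.0]
eef_rot: [0.388, 3.117, -0.0]
contact_force: [-0.1, 0.3, 5.0]
opening: 0.455
gripper_force: 71.3
```

Request:
{"name": "play_rows", "arguments": {"increments": [[[0,0,-0.007,0,0],[0,0,-0.007,0,0],[0,0,-0.007,0,0],[0,0,-0.007,0,0],[0,0,-0.007,0,0],[0,0,0,0,0],[0,0,0,0,0],[0,0,0,0,0],[0,0,0,0,0],[0,0,0,0,0]]]}}

```text
time: 9.67
ee_pos: [525.8, -244.8, 158.9]
eef_rot: [0.388, 3.117, -0.0]
contact_force: [-0.9, -0.1, 9.4]
opening: 0.45
gripper_force: 71.9
```

Run:
```python
from h import *
c=[];
for i in range(6):
    capture("wrist");c.append(state()["contact_force"])
s=state();print(np.mean(c,0),s["ee_pos"],s["moment"])
```

```text
[-1.18391473  0.65862844  9.35237743] [ 525.71821218 -244.73677474  158.92058073] [ 0.29783218  0.3690451  -0.00400512]
```

Request:
{"name": "play_rows", "arguments": {"increments": [[[0,0,-0.003,0,0],[0,0,0,-0.5,0],[0,0,0,-0.8,0],[0,0,0,-0.8,0],[0,0,0,-0.8,0],[0,0,0,-0.8,0],[0,0,0,-0.8,0],[0,0,0,-0.5,0],[0,0,0,0,0],[0,0,0,0,0]]]}}

```text
time: 10.8
ee_pos: [526.0, -244.8, 158.1]
eef_rot: [1.148, 2.923, 0.0]
contact_force: [-0.6, 0.6, 9.3]
opening: 0.452
gripper_force: 72.0
```

```bash
cat > yaw.py <<'E'
from face import *
im,s,c=face(s0["ee_pos"][2]+31,"y%d"%(100*s0["time"])) if (s0:=state()) else 0
R=cv2.Rodrigues(s["eef_rot"])[0];print("toolx yaw",np.degrees(np.arctan2(R[1,0],R[0,0])),"M",s["moment"],s["joints"][6])
E
python3 yaw.py | grep -v '^w.*\[ *[0-9]* *[0-9]* *[0-9]* *[0-9]* *[0-9][0-9]\]'
```

```text
o [283.6  366.68] [224 311 110  93] [ 530.1 -245.2  189.1]
w [300.72 182.6 ] [  164    86   286   184 16984] [ 490.5 -202.8  189.1]
w [259.8  313.49] [245 296  31  34 670] [ 511.6 -237.6  189.1]
w [293.66 395.2 ] [282 390  24  12 170] [ 540.3 -250.3  189.1]
[ 526.  -244.8  158.1] [1.147 2.923 0.   ] [-1.3 -0.3  9.8] 0.456 71.95999503135681
toolx yaw 137.14733785129252 M [ 0.2830761   0.16616184 -0.04551115] 1.4067683672385034
```

Request:
{"name": "play_rows", "arguments": {"increments": [[[0,0,0,-0.5,0],[0,0,0,-0.9,0],[0,0,0,-1,0],[0,0,0,-1,0],[0,0,0,-1,0],[0,0,0,-1,0],[0,0,0,-1,0],[0,0,0,-1,0],[0,0,0,-1,0],[0,0,0,-0.8,0]]]}}

```text
time: 11.68
ee_pos: [526.4, -244.8, 158.3]
eef_rot: [2.33, 2.104, 0.002]
contact_force: [1.0, -0.1, 8.6]
opening: 0.451
gripper_force: 71.9
```

Request:
{"name": "play_rows", "arguments": {"increments": [[[0,0,0,-0.4,0],[0,0,0,-0.4,0],[0,0,0,-0.3,0],[0,0,0,0,0],[0,0,0,0,0],[0,0,0,0,0],[0,0,0,0,0],[0,0,0,0,0],[0,0,0,0,0],[0,0,0,0,0]]]}}

```text
time: 12.52
ee_pos: [526.4, -244.9, 158.3]
eef_rot: [2.438, 1.979, 0.002]
contact_force: [0.5, 0.5, 8.8]
opening: 0.456
gripper_force: 71.9
```

```bash
python3 yaw.py | grep -v '^w.*\[ *[0-9]* *[0-9]* *[0-9]* *[0-9]* *[0-9][0-9]\]'
```

```text
o [267.25 373.28] [224 311 110  93] [ 523.3 -248.8  189.3]
w [298.43 174.  ] [  174    70   284   205 21022] [ 544.6 -189.4  189.3]
w [260.13 273.33] [ 245  201   31  129 2230] [ 528.7 -215.   189.3]
w [293.63 395.23] [282 390  24  12 169] [ 529.7 -258.8  189.3]
[ 526.4 -244.9  158.3] [2.438e+00 1.979e+00 2.000e-03] [0.4 0.3 9.4] 0.454 71.89160585403442
toolx yaw 78.14212565278295 M [ 0.14378704 -0.20792016 -0.06213394] 0.47593333864947884
```

Request:
{"name": "play_rows", "arguments": {"increments": [[[0,0,0,-0.2,0],[0,0,0,-0.2,0],[0,0,0,-0.2,0],[0,0,0,0,0],[0,0,0,0,0],[0,0,0,0,0],[0,0,0,0,0],[0,0,0,0,0],[0,0,0,0,0],[0,0,0,0,0]]]}}

```text
time: 13.4
ee_pos: [526.4, -244.9, 158.3]
eef_rot: [2.496, 1.905, 0.002]
contact_force: [0.5, -0.3, 9.3]
opening: 0.452
gripper_force: 71.9
```

```bash
python3 yaw.py | grep -v '^w'
```

```text
o [264.2  373.86] [224 311 110  93] [ 522.1 -248.5  189.3]
[ 526.4 -244.9  158.3] [2.496e+00 1.905e+00 2.000e-03] [ 0.4  0.8 10.1] 0.457 71.86863541603088
toolx yaw 74.71502394387213 M [ 0.16050591 -0.18270573  0.01442388] 0.4235287069048449
```

Request:
{"name": "play_rows", "arguments": {"increments": [[[0,0,0,-0.2,0],[0,0,0,-0.2,0],[0,0,0,-0.2,0],[0,0,0,0,0],[0,0,0,0,0],[0,0,0,0,0],[0,0,0,0,0],[0,0,0,0,0],[0,0,0,0,0],[0,0,0,0,0]]]}}

```text
time: 14.28
ee_pos: [526.0, -244.9, 158.2]
eef_rot: [2.552, 1.831, 0.001]
contact_force: [-1.2, 0.3, 10.3]
opening: 0.455
gripper_force: 72.1
```

```bash
python3 yaw.py | grep -v '^w.*\[ *[0-9]* *[0-9]* *[0-9]* *[0-9]* *[0-9][0-9]\]'
```

```text
o [262.12 374.17] [224 311 110  93] [ 520.9 -248.1  189.2]
w [298.57 171.82] [  169    53   291   218 21348] [ 550.9 -191.2  189.2]
w [259.85 273.5 ] [ 245  201   31  129 2227] [ 531.7 -215.4  189.2]
w [293.85 395.21] [282 390  24  12 166] [ 527.7 -259.   189.2]
[ 525.9 -244.9  158.2] [2.552e+00 1.831e+00 1.000e-03] [-1.4  1.2 11.3] 0.452 72.08325505256653
toolx yaw 71.31476444782452 M [0.24261411 0.36826014 0.51997159] 0.371701762390894
```

The stop is reached: Mz has risen to 0.52 Nm and the ticks haven't shifted in the picture, so the tube hasn't slipped. I'll ease the torque slightly and let it rise.

Request:
{"name": "play_rows", "arguments": {"increments": [[[0,0,0,0.15,0],[0,0,0,0,0],[0,0,0.004,0,0],[0,0,0.004,0,0],[0,0,0.004,0,0],[0,0,0.004,0,0],[0,0,0.004,0,0],[0,0,0,0,0],[0,0,0,0,0],[0,0,0,0,0]]]}}

```text
time: 15.17
ee_pos: [525.8, -244.7, 163.7]
eef_rot: [2.539, 1.849, 0.001]
contact_force: [3.1, 0.5, 4.7]
opening: 0.456
gripper_force: 71.1
```

```bash
python3 yaw.py | grep -v '^w'
```

```text
o [310.62 356.02] [273 310  61  87] [ 536.9 -246.2  194.7]
o [249.26 378.75] [224 320  64  84] [ 516.4 -248.4  194.7]
[ 525.7 -244.8  163.7] [2.539e+00 1.849e+00 1.000e-03] [ 2.3 -0.2  5.7] 0.454 71.10759973526001
toolx yaw 72.12258580698365 M [-0.25768957 -0.96893932  0.24297474] 0.3792557863814586
```

Request:
{"name": "play_rows", "arguments": {"increments": [[[0,0,0.003,0,0],[0,0,0.003,0,0],[0,0,0.002,0,0],[0,0,0,0,0],[0,0,0,0,0],[0,0,0,0,0],[0,0,0,0,0],[0,0,0,0,0],[0,0,0,0,0],[0,0,0,0,0]]]}}

```text
time: 16.05
ee_pos: [525.7, -244.6, 165.9]
eef_rot: [2.539, 1.849, 0.0]
contact_force: [4.5, -2.4, 1.1]
opening: 0.451
gripper_force: 71.0
```

```bash
python3 yaw.py | grep -v '^w'
```

```text
o [310.37 350.14] [273 310  61  87] [ 537.3 -244.1  196.9]
o [249.38 378.86] [224 320  69  84] [ 516.3 -248.4  196.9]
[ 525.6 -244.7  165.9] [2.539 1.849 0.   ] [ 4.2 -1.6  0.4] 0.455 71.0088586807251
toolx yaw 72.12429600147642 M [-0.5276203  -1.68843761  0.23478187] 0.37728128373173625
```

Request:
{"name": "play_rows", "arguments": {"increments": [[[0.002,0,0,0.08,0],[0,0,0,0,0],[0,0,0,0,0],[0,0,0,0,0],[0,0,0,0,0],[0,0,0,0,0],[0,0,0,0,0],[0,0,0,0,0],[0,0,0,0,0],[0,0,0,0,0]]]}}

```text
time: 16.93
ee_pos: [525.9, -244.6, 165.8]
eef_rot: [-2.532, -1.859, 0.0]
contact_force: [1.0, -0.8, 3.0]
opening: 0.454
gripper_force: 71.4
```

```bash
python3 yaw.py | grep -v '^w'
python3 - <<'E'
from h import *
im=capture("wrist")[:,:,::-1];sc=capture("scene")[:,:,::-1];t=capture("top")[:,:,::-1]
d=np.zeros((600,800,3),np.uint8)
a=cv2.resize(im,(440,330));d[:330,:440]=a
b=cv2.resize(sc[160:310,130:230],None,fx=3.5,fy=3.5,interpolation=2);d[:525,445:795]=b
e=cv2.resize(t[130:260,140:400],None,fx=1.65,fy=1.65);d[340:340+e.shape[0],:e.shape[1]]=e
cv2.imwrite("pics/c4.png",d)
E
```

```text
o [310.39 349.06] [273 310  61  87] [ 537.7 -243.6  196.8]
o [249.23 379.01] [224 319  69  85] [ 516.5 -248.5  196.8]
[ 525.9 -244.6  165.8] [-2.532 -1.859  0.   ] [ 1.8 -1.1  3.9] 0.446 71.4171552658081
toolx yaw 72.57495803951737 M [-0.3541736  -0.50182261  0.10751054] 0.38436672092629154
```

View pics/c4.png

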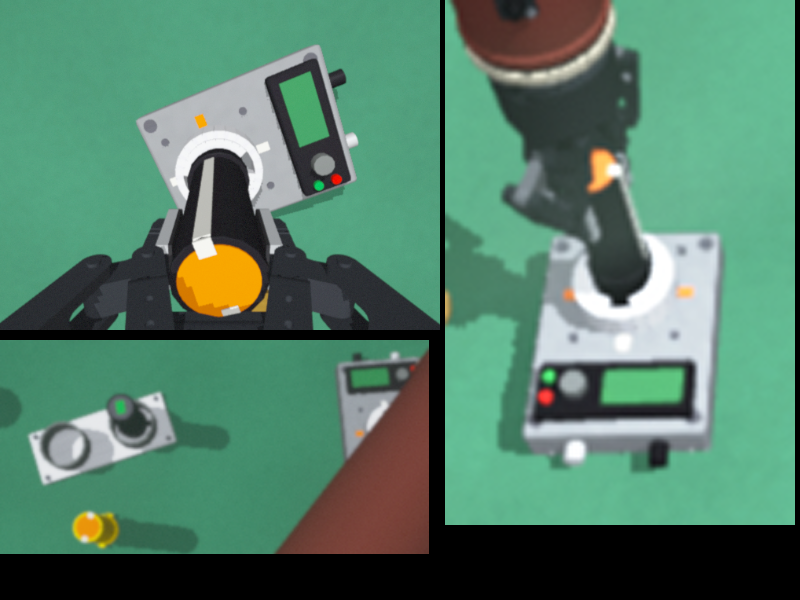

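The crops show the tube upright in the socket, with the stripe in line with the orange mark at (200,121). The shell is still in its cup and the yellow look-alike hasn't moved. I'll make a small further rise to confirm it rests against the notch tops.

Request:
{"name": "play_rows", "arguments": {"increments": [[[0.001,0,0.002,0.04,0],[0,0,0,0,0],[0,0,0,0,0],[0,0,0,0,0],[0,0,0,0,0],[0,0,0,0,0],[0,0,0,0,0],[0,0,0,0,0],[0,0,0,0,0],[0,0,0,0,0]]]}}

```text
time: 17.97
ee_pos: [526.0, -244.4, 166.1]
eef_rot: [-2.528, -1.864, 0.001]
contact_force: [0.8, -1.1, -5.7]
opening: 0.448
gripper_force: 70.9
```

```bash
python3 yaw.py | grep -v '^w'
```

```text
o [309.39 348.33] [273 310  61  87] [ 537.6 -243.   197.1]
o [249.24 378.9 ] [224 319  67  85] [ 516.7 -248.4  197.1]
[ 526.  -244.5  166.1] [-2.528e+00 -1.864e+00  1.000e-03] [ 0.4 -1.3 -4.8] 0.453 70.83807349205017
toolx yaw 72.80682486387319 M [-0.42406789 -0.3630338  -0.01906261] 0.3874380963401981
```

The hard stop is confirmed 7.9 mm above the turning depth, where the seat should be. I'll take off the small upward pull and settle.

Request:
{"name": "play_rows", "arguments": {"increments": [[[0,-0.001,-0.0013,0,0],[0,0,0,0,0],[0,0,0,0,0],[0,0,0,0,0],[0,0,0,0,0],[0,0,0,0,0],[0,0,0,0,0],[0,0,0,0,0],[0,0,0,0,0],[0,0,0,0,0]]]}}

```text
time: 18.85
ee_pos: [526.1, -244.8, 166.0]
eef_rot: [-2.528, -1.864, 0.0]
contact_force: [-3.2, 2.5, 1.2]
opening: 0.449
gripper_force: 71.4
```

```bash
python3 yaw.py | grep -v '^w'; python3 -c "
from cell import *
s=state();print(s['joint_velocities'].round(4),s['contact_force'],s['ee_pos'])
f=s['contact_force'][2]
if -4<f<5: print(finish_job())"
```

```text
o [310.35 351.05] [273 310  61  87] [ 537.8 -244.4  197. ]
o [249.83 379.42] [224 319  67  85] [ 517. -249.  197.]
[ 526.2 -244.8  166. ] [-2.528 -1.864  0.   ] [-2.8  1.8  1.5] 0.455 71.4624273777008
toolx yaw 72.80828214337602 M [0.40615128 0.83851983 0.02359034] 0.3883467160305773
[-0.0018 -0.0005 -0.0017  0.0001 -0.0004 -0.0001 -0.0002] [-2.81284363  1.8373491   1.48632081] [ 526.16636008 -244.81606067  165.99794809]
the job is handed in; nothing more can be done
None
```

The transducer is in the tester socket, turned clockwise to the stop and risen into its seat by the measured height and forces, still gripped and upright, and I handed the job in at about 19 s; the verdict was not shown.

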